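# Spray, then tighten a bottle cap three clicks and hold

## Task

Press the spray canister's sprung nozzle cap fully down and let it come back up, so that the capped bottle in the tightener is disinfected; then take the ratchet lever on that bottle's cap by its upright handle and swing it clockwise (seen from above) exactly three clicks, never as far as a fourth. The lever springs back if let go: finish still holding the handle, at rest between the third and fourth click, and do not shift or tip the other things on the bench.

Things in the scene. Friction and masses are not known exactly. Their poses are not given: they have to be found in the camera images.
- stand: Cap tightener, fixed to the bench (its place and yaw vary): round aluminium base 160 mm across and 12 mm thick, with an amber bottle in a white nest at its centre. Origin on the bench under the bottle's axis, which is also the vertical axis of the lever; z up.
- lever (a joint): Lever angle about the bottle's axis, rad: 0 at its rest stop, where it starts; grows clockwise seen from above; end stop 1.25. A return spring pushes the handle back with 5.5 N at 0 rising evenly to 7.7 N at 1.25 rad, and the pins do not stop it. Coming to a pin the handle resists with up to 2.5 N more for 7 mm, then, past it, about 2 N less for 7 mm: that fall is the click.
- hub_top (a point): Top centre of the lever's hub, on its axis, 108 mm above the bench: the white bottle cap, 33 mm across, in a steel hub 54 mm across. From it the lever, a steel bar 14 mm wide, 88 to 98 mm above the bench, runs out to the handle.
- handle: Upright black round handle on the lever's outer end, 16 mm in diameter, 50 mm tall, from 98 to 148 mm above the bench, 110 mm from the lever's axis. Origin at the centre of its foot (98 mm up), z up. It is a sleeve that spins freely on its own pin.
- sector: Fixed steel arc under the lever with five upright brass pins, 5 mm thick, 60 mm from the lever's axis, tops 82 mm up. Origin on that axis at bench height, z up, x towards the first pin; the others lie 0.26, 0.52, 0.78, 1.04 rad clockwise of it seen from above. The lever's pawl clicks as the line axis-to-handle passes a pin. The first pin is 0.14 to 0.26 rad from the lever's rest, varying.
- spray: Spray canister, fixed to the bench in a bracket (its place varies): aluminium can 52 mm across with a paper band, on a round foot 80 mm across, about 170 mm tall with its nozzle cap, the only one with a short spout, which points roughly to the tightener. Origin on the bench under its axis, z up.
- nozzle (a joint): Travel of the nozzle cap, m: 0 up, grows as it is pressed straight down, 0.006 fully down. Sprung: about 2.4 N starts it, 6 N is fully down; it comes up by itself.
- nozzle_top (a point): Centre of the top face of the white nozzle cap, 28 mm across; 170 mm above the bench when up. Moves down with it.
- bottle_a: loose amber bottle with white cap, 43 mm across, 74 mm tall, origin under its centre: a bystander, leave it alone
- bottle_b: loose amber bottle with white cap, 43 mm across, 74 mm tall, origin under its centre: a bystander, leave it alone
- bottle_c: loose amber bottle with white cap, 43 mm across, 74 mm tall, origin under its centre: a bystander, leave it alone
- bottle_d: loose amber bottle with white cap, 43 mm across, 74 mm tall, origin under its centre: a bystander, leave it alone
- carton: loose white folded carton, 50 x 60 x 85 mm, origin under its centre: a bystander, leave it alone
- wash_bottle: loose white closed bottle, 60 mm across, 160 mm tall, origin under its centre: a bystander, leave it alone
- spatula: loose counting spatula lying flat, 180 mm long, origin under its middle, x along it: a bystander, leave it alone
Mind the look-alikes: they are no part of the job. Leave any orange or red look-alike of the spray alone.

How it is judged:
On the way, in this order (a step that is already met when the one before it is completed fails the run):
1. the nozzle cap is pressed fully down (value of joint nozzle above 0.0045 m), for 0.05 s.
2. the nozzle cap has come back up (value of joint nozzle below 0.0015 m), for 0.1 s.
3. the lever is held by its handle between the third and the fourth click (y of handle in the frame of sector between -0.0754 and -0.057 m and contact force between the fingers and handle above 1 N), for 0.3 s.
At the end, for the whole second after the job is handed in: The handle stands past the third pin and short of the fourth (0.545 to 0.755 rad clockwise of the first pin, that is 25 mrad clear of either pin), at rest within 0.05 rad/s, with the fingers bearing on it with more than 1 N; the nozzle cap is up (within 1.5 mm) (all of step 3 and velocity of joint lever between -0.05 and 0.05 rad/s and value of joint nozzle below 0.0015 m); the arm keeps its last pose, push and grip.
It fails at once if the lever goes past the fourth click (y of handle in the frame of sector below -0.0789 m).
It fails at once if a bystander is pushed more than 30 mm (distance of any of bottle_a, bottle_b, bottle_c, bottle_d, carton, wash_bottle, spatula from where it was at the start of the episode above 0.03 m).
It fails at once if a bystander is tipped (angle between any of bottle_a, bottle_b, bottle_c, bottle_d, carton, wash_bottle's own z axis and vertical above 0.5 rad).
It also fails if it takes over 64 s, if anything falls off the work surface, if the arm or the gripper's body presses on something with over 40 N, if the wrist force passes 120 N, or if a joint passes its speed limit or range.

## Robot

A 6-joint arm with a two-finger parallel gripper is mounted at the origin on the work surface. World frame = base frame: x ahead of the robot, y to its left, z up, the work surface at z = 0. Lengths are in m, angles in rad, forces in N, time in s.
With the tool pointing down it reaches from about 0.225 to 0.875 m from the base axis. Payload 3.4 kg.
Tool frame: the origin (TCP) lies at the very end of the fingers, on their centre line; the grasp point (between the pads) lies 19 mm behind it; z points along the fingers, y is the direction in which the jaws open and shut (so a half turn about z gives the same grasp; the last joint's range is limited). The gripper opens to 85 mm and grips with 20 to 120 N. Pads are 22 mm wide; open, the fingers measure 114 mm over their backs; the gripper's body (76 mm by 85 mm) begins 54 mm behind the grasp point. The pads swing forward as they close: fully open they stand 13 mm farther back than shut.
Start: joints at [-1.285, 0.276, 1.505, -0, 1.361, -0.121], TCP at [0.228, -0.528, 0.231] pointing down, gripper open.
Joint ranges: [-2.89, 2.89], [-0.75, 2.08], [0.22, 2.7], [-1.18, 4.32], [0.11, 2.71], [-2.7, 2.7]. Speed limits (rad/s): [2.57, 2.57, 3.14, 3.14, 3.14, 3.14].

## Interface

Orientations are given as a 3x3 rotation matrix whose columns are the frame's x, y, z axes.
In Python, from station import * gives the robot as it stands.
- The arm moves only by the shell command python3 -m creep 'ROWS'. ROWS is JSON, a list that holds one entry, the list of rows, each a list of 5 numbers: the finger opening in cm, from 0 to 8.54, then the shift along the tool's x, y, z in cm, then the turn about the tool's z in rad. In form: [[[grip, x, y, z, roll], ...]]. A call has 1 to 10 rows; each row shifts and turns the commanded pose from where the row before left it, along the tool's axes as they then stand; what a row does not reach is not made up. A row lasts 1/10 s, in which the tool goes at most 50 mm and 8.59 degrees, less where a joint would pass 70% of its speed; a pose out of reach is approached as far as the arm can. A call with a gripper value outside its range is refused whole. The fingers move at their own pace and stop on an object; the grip force is fixed at half the most. Time passes only in rows, so rows that do not move let the fingers close. It gives the time, the measured TCP pose, the force and the opening at its end, in the units of the state.
- get_obs(): the state, without advancing time (a new reading comes with each control period).
- get_image(name): name is "scene" or "top"; returns a dict with "color" (420x560x3 uint8, red, green, blue), "vertical_fov" (degrees; the focal length in pixels is half the picture's height over the tangent of half this angle, whatever the lens; pixels are square), "cx", "cy" (the principal point, pixels), "eye" and "orientation" of the camera in the world. Camera axes: x right, y down, z forward; pixel columns grow to the right and rows downward; lengths in m; the calibration is good to about 2 mm. A picture is of the moment at which its call begins. There is no depth.
- job_done(): hands the job in, once; it reports no verdict.
The state is a dict: "time_s": time; "joints": joint angles; "dq": joint speeds; "tau": joint torques, N m; "tool_pos": TCP position; "orientation": TCP orientation; "contact_force": force on the tool from outside, world axes, zero at the start; "ft_torque": the same for the moment, N m; "finger_gap": finger opening in m.
Only numpy, scipy, OpenCV 4.12 (cv2) and the standard library are available. Lean on these libraries where they do the work, as an engineer would, in place of code of your own. Each camera call takes 0.05 s, during which the arm holds its last target.

## Working session

There is one attempt and no reset: what is moved stays moved. The work goes in short steps, Python scripts to look and compute and a shell command to move; the robot and the scene stay as the last step left them, time stands still between calls to the robot, and variables do not carry over. Pictures are saved under pics/ and viewed, and the job is handed in when it is done.

```bash
mkdir -p pics; ls
python3 - <<'E'
from station import *
import cv2
o=get_obs(); print(o)
for n in("scene","top"):
    im=get_image(n); cv2.imwrite(f"pics/{n}0.png",im["color"][:,:,::-1])
    print(n,im["vertical_fov"],im["cx"],im["cy"],im["eye"],im["orientation"])
E
```

```text
pics
{'time_s': 0.0, 'joints': array([-1.28501738e+00,  2.76561876e-01,  1.50615073e+00, -5.21690182e-06,
        1.36068115e+00, -1.21007049e-01]), 'dq': array([ 0.00076716, -0.00019528,  0.00112669, -0.00083459,  0.00075582,
        0.00015323]), 'tau': array([ 1.34089005e-03, -4.16767502e+01, -2.45801121e+01, -1.44359882e-05,
        1.09978803e-02, -2.32594552e-06]), 'tool_pos': array([ 0.22734222, -0.52756662,  0.23045158]), 'orientation': array([[ 9.18396837e-01,  3.95660191e-01, -5.12634299e-04],
       [ 3.95660466e-01, -9.18395239e-01,  1.72661385e-03],
       [ 2.12351466e-04, -1.78854582e-03, -9.99998378e-01]]), 'contact_force': array([-0.33100919, -0.36671874,  0.3614606 ]), 'ft_torque': array([ 0.02056376, -0.02099154,  0.00647585]), 'finger_gap': 0.08533911895081049}
scene 49.010742688862315 281.821171488991 210.90924019214657 [1.31215545 0.54133904 1.0376146 ] [[-0.56067281  0.58167855 -0.58931831]
 [ 0.82803571  0.39531518 -0.39759625]
 [ 0.00169326 -0.71089801 -0.70329308]]
top 42.835676104460106 283.8227288433711 211.8573083657671 [0.2715319  0.02505413 1.7044887 ] [[-0.0273161  -0.98380889  0.17712681]
 [-0.99943377  0.02339625 -0.02418151]
 [ 0.01964588 -0.17768706 -0.98389092]]
```

View pics/scene0.png

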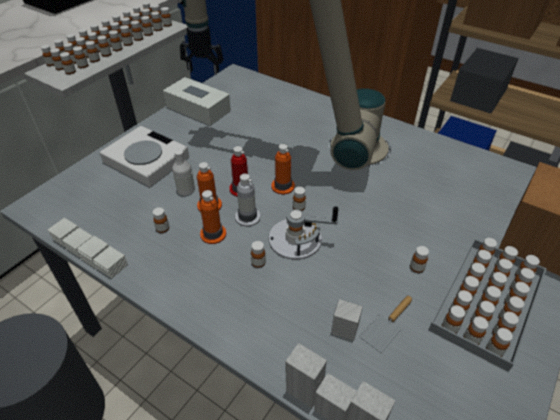

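View pics/top0.png

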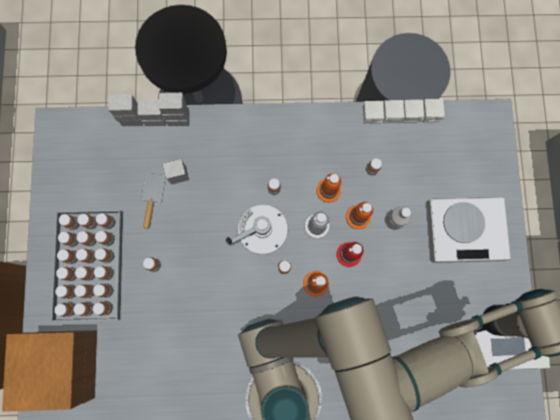

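The scene view shows the tightener at (295,238), with its handle at about (335,214). The spray candidates there are grey/aluminium at (247,200), orange at (210,217), (207,187) and (284,170), red at (239,172), and a plain white wash bottle at (183,173). The grey can on a white foot fits the description. In the top view it is at (318,222). I'll confirm it in an enlarged crop.

Run:
```python
import cv2,numpy as np
a=cv2.imread("pics/scene0.png")[150:270,170:350]; b=cv2.imread("pics/top0.png")[170:300,215:420]
cv2.imwrite("pics/c1.png",cv2.resize(a,None,fx=4.4,fy=4.4,interpolation=cv2.INTER_CUBIC))
cv2.imwrite("pics/c2.png",cv2.resize(b,None,fx=3.9,fy=3.9,interpolation=cv2.INTER_CUBIC))
```

```text
(no output)
```

View pics/c1.png

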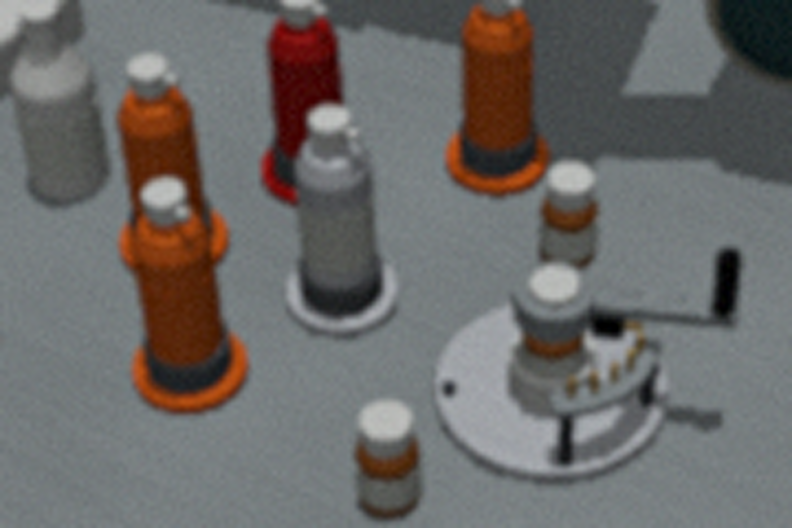

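View pics/c2.png

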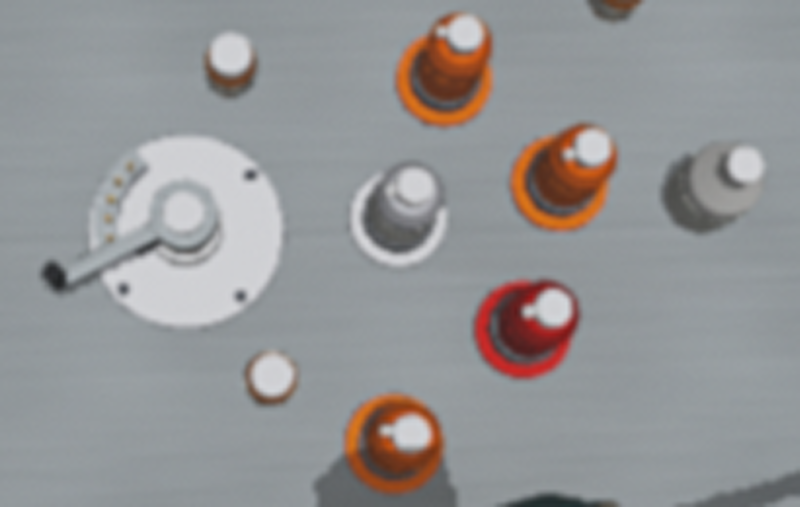

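The crops confirm it. The aluminium can with the paper band and white foot, nozzle cap at scene (245,177) / top (321,218), is the only non-coloured one with a spout. Next I'll measure.

```bash
cat > h.py <<'E'
from station import *
import numpy as np,cv2
def ray(im,u,v):
    f=210/np.tan(np.radians(im["vertical_fov"])/2)
    return np.array(im["orientation"])@np.array([(u-im["cx"])/f,(v-im["cy"])/f,1.])
def plane(im,u,v,z):
    d=ray(im,u,v); e=np.array(im["eye"]); return e+d*(z-e[2])/d[2]
def proj(im,p):
    f=210/np.tan(np.radians(im["vertical_fov"])/2)
    c=np.array(im["orientation"]).T@(np.array(p)-im["eye"]); return np.array([im["cx"]+f*c[0]/c[2],im["cy"]+f*c[1]/c[2]])
E
python3 - <<'E'
from h import *
np.set_printoptions(precision=4,suppress=True)
S=get_image("scene");T=get_image("top")
c1=lambda x,y:(170+(x+.5)/4.4-.5,150+(y+.5)/4.4-.5)
c2=lambda x,y:(215+(x+.5)/3.9-.5,170+(y+.5)/3.9-.5)
for n,a,b,z in [("noz",(330,119),(415,186),.17),("hub",(554,284),(185,211),.108),("htop",(729,253),(52,274),.148),("base",None,(186,231),.012),("sprayfoot",None,(399,218),.005)]:
    print(n,plane(S,*c1(*a),z) if a else '',plane(T,*c2(*b),z))
hub=plane(T,*c2(185,211),.108)
for b,a in zip([(108,239),(110,217),(112,199),(118,182),(131,167)],[(636,328),(637,346),(615,372),(593,382),(571,385)]):
    for p in(plane(T,*c2(*b),.082),plane(S,*c1(*a),.082)):
        d=p-hub; print(p[:2],np.hypot(*d[:2]),np.degrees(np.arctan2(d[1],d[0])))
for nm,pts,z in [("bystanders",[(231,52),(271,376),(595,148),(465,33),(410,434),(743,165),(553,308)],.1)]:
    for p in pts:print(p,plane(T,*c2(*p),z)[:2])
b=T["color"][195:255,220:300,::-1]
cv2.imwrite("pics/c3.png",cv2.resize(b,None,fx=10,fy=10,interpolation=cv2.INTER_CUBIC))
b=S["color"][195:265,265:350,::-1]
cv2.imwrite("pics/c4.png",cv2.resize(b,None,fx=8,fy=8,interpolation=cv2.INTER_CUBIC))
E
```

```text
noz [ 0.529  -0.1173  0.17  ] [ 0.529  -0.1206  0.17  ]
hub [0.5222 0.0555 0.108 ] [0.5241 0.0524 0.108 ]
htop [0.4711 0.1525 0.148 ] [0.4725 0.1522 0.148 ]
base  [0.5227 0.0536 0.012 ]
sprayfoot  [ 0.5303 -0.122   0.005 ]
[0.5075 0.1136] 0.06339101990349975 105.20606609211453
[0.504 0.108] 0.05913114762836448 109.87585414368756
[0.5249 0.1118] 0.05937253089211913 89.25450245373044
[0.5174 0.1169] 0.06483484778463193 95.94502643882214
[0.5392 0.11  ] 0.05953475325041106 75.3561014256874
[0.5447 0.1171] 0.06787854317884119 72.31085358749799
[0.5526 0.1051] 0.059908278976801344 61.59319138295976
[0.5599 0.1101] 0.06783833928496359 58.15619963241849
[0.5644 0.0947] 0.05838387800440999 46.40828572881199
[0.5699 0.0999] 0.06595000151215039 46.014835971756504
(231, 52) [0.6514 0.0138]
(271, 376) [ 0.3957 -0.0108]
(595, 148) [ 0.5676 -0.2698]
(465, 33) [ 0.6626 -0.1717]
(410, 434) [ 0.3488 -0.1158]
(743, 165) [ 0.5513 -0.3856]
(553, 308) [ 0.4426 -0.2303]
```

View pics/c3.png

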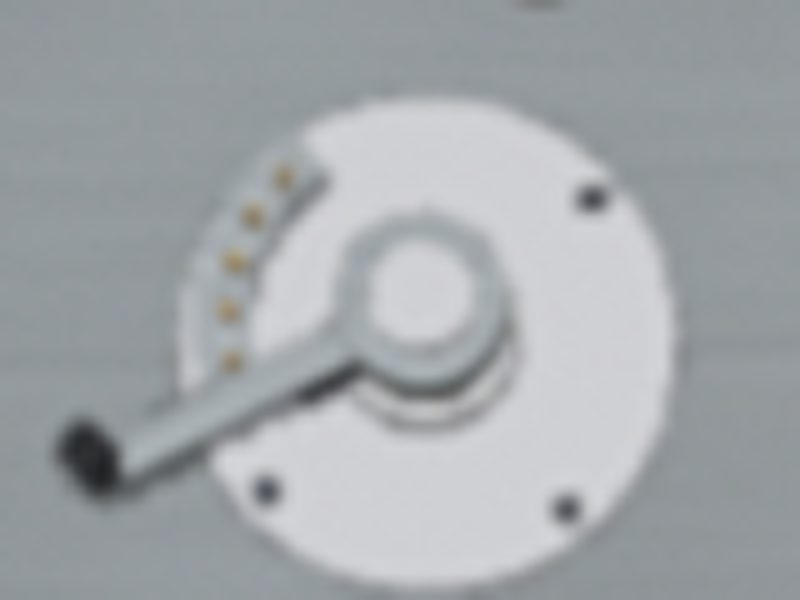

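View pics/c4.png

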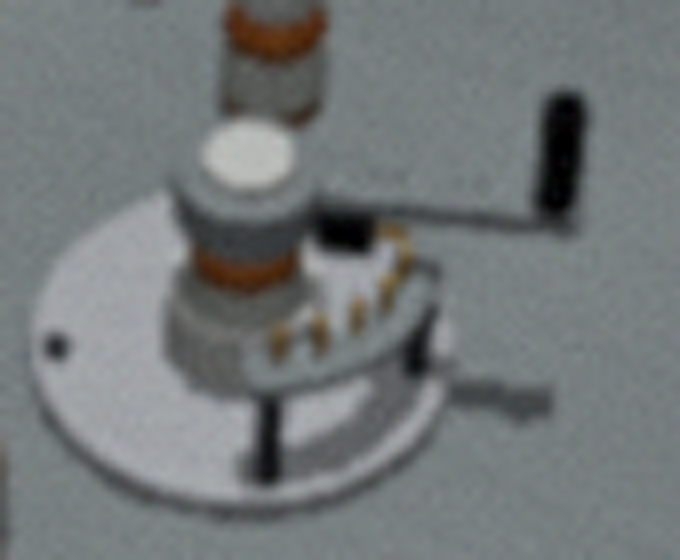

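```bash
python3 - <<'E'
from h import *
from scipy.optimize import least_squares
np.set_printoptions(precision=4,suppress=True)
S=get_image("scene");T=get_image("top")
t=lambda x,y:np.array((220+(x+.5)/10-.5,195+(y+.5)/10-.5))
s=lambda x,y:np.array((265+(x+.5)/8-.5,195+(y+.5)/8-.5))
tp=[t(*p) for p in[(232,360),(228,311),(235,262),(253,217),(286,178)]]
sp=[s(*p) for p in[(405,250),(388,288),(358,312),(319,322),(280,332)]]
def res(p,full=False):
    x,y,phi,lev,zs,du,dv=p; r=[]
    P=lambda a,R,z:[x+R*np.cos(a),y+R*np.sin(a),z]
    pts=[([x,y,.108],t(422,296),s(250,156))]
    pts+=[(P(phi-.26*i,.06,.08),tp[i],sp[i]) for i in range(5)]
    pts+=[(P(phi+lev,.110,.148),t(80,440),s(565,98)),(P(phi+lev,.11,.098),t(104,485),s(558,215))]
    for w,a,b in pts:
        r+=list(proj(T,w)-a); r+=list(proj(S,w)+[du,dv]-b)
    return np.array(r)
q=least_squares(res,[.523,.053,1.84,.2,0,0,0],loss="soft_l1",f_scale=.5)
p=q.x; print(p); print(res(p).reshape(-1,4))
for l in (p[3],0,-.65): print(l, p[0]+.11*np.cos(p[2]+l),p[1]+.11*np.sin(p[2]+l))
E
python3 -m creep '[[[0,0,0,0,0],[0,3,-1.75,0,0],[0,4,-2.33,0,0],[0,4,-2.33,0,0],[0,4,-2.33,0,0],[0,4,-2.33,0,0],[0,4,-2.33,0,0],[0,4,-2.33,0,0],[0,4,-2.33,0,0],[0,4,-2.33,0,0]]]'
```

```text
[ 0.5222  0.0537  1.8017  0.2313 -6.4544  0.7304  0.2629]
[[-0.0799  0.2098 -0.1052  0.1245]
 [ 0.1066  0.1166  0.057   0.6022]
 [-0.0749  0.0297 -0.1736 -0.6453]
 [-0.0391 -0.0343 -0.0102 -0.7078]
 [ 0.1581 -0.1428  0.2837  0.192 ]
 [-0.0224 -0.1902 -0.095   0.1364]
 [ 0.4516  1.0874  0.34    0.9433]
 [-0.5722 -1.3115 -0.2368 -1.0899]]
0.2313038825740106 0.47317879125538165 0.1521194006233036
0 0.49705609750994023 0.16074268930771332
-0.65 0.5669933844100955 0.15414360026768495
time_s: 1.3
tool_pos: [0.4692, -0.2007, 0.2316]
orientation: [[0.918, 0.396, 0.001], [0.396, -0.918, -0.001], [0.0, 0.001, -1.0]]
contact_force: [-0.1, 0.4, 0.3]
finger_gap: -0.0001
```

```bash
python3 -m creep '[[[0,3,-1.75,0,0],[0,3,-1.75,0,0],[0,2,-1.2,0,0],[0,0.6,-0.3,0,0],[0,0,0,0,0],[0,0,0,0,0]]]'
```

```text
time_s: 1.9
tool_pos: [0.5269, -0.1231, 0.2312]
orientation: [[0.919, 0.395, -0.001], [0.395, -0.919, -0.001], [-0.001, 0.0, -1.0]]
contact_force: [-0.1, 0.4, -0.7]
finger_gap: 0.0001
```

```bash
python3 -m creep '[[[0,0.3,-0.2,1,0],[0,0,0,2,0],[0,0,0,1.5,0],[0,0,0,0.6,0],[0,0,0,0,0],[0,0,0,0,0]]]'
python3 - <<'E'
from h import *
S=get_image("scene");T=get_image("top")
a=S["color"][140:215,200:300,::-1];b=T["color"][170:245,270:370,::-1]
cv2.imwrite("pics/c5.png",np.vstack([cv2.resize(i,(400*1,300),interpolation=cv2.INTER_CUBIC) for i in(a,b)]))
E
```

```text
time_s: 2.5
tool_pos: [0.5296, -0.1199, 0.1807]
orientation: [[0.919, 0.395, 0.001], [0.395, -0.919, -0.0], [0.0, 0.001, -1.0]]
contact_force: [-0.1, -0.2, 0.0]
finger_gap: 0.0003
```

View pics/c5.png

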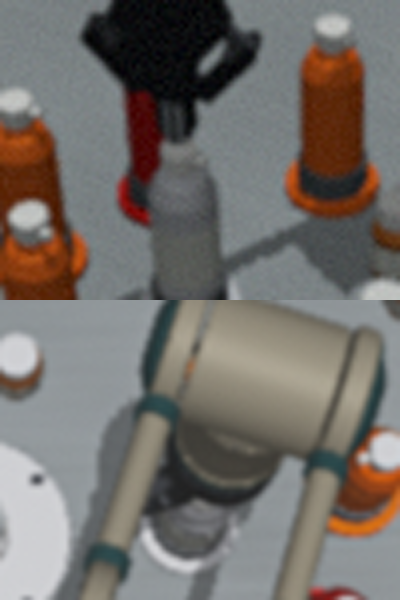

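The closed fingers are above the grey can's cap, at (178,130) in the upper panel. Pressing now.

```bash
python3 -m creep '[[[0,0,0,0.6,0],[0,0,0,0.3,0],[0,0,0,0.2,0],[0,0,0,0.2,0],[0,0,0,0,0]]]';python3 -m creep '[[[0,0,0,0.2,0],[0,0,0,0,0]]]'; python3 -m creep '[[[0,0,0,0.15,0],[0,0,0,0,0]]]'
```

```text
time_s: 3.1
tool_pos: [0.5294, -0.1193, 0.1675]
orientation: [[0.918, 0.396, -0.0], [0.396, -0.918, -0.0], [-0.0, 0.0, -1.0]]
contact_force: [-0.8, 1.0, 3.8]
finger_gap: 0.0
time_s: 3.3
tool_pos: [0.5294, -0.1193, 0.1655]
orientation: [[0.918, 0.396, 0.0], [0.396, -0.918, -0.0], [0.0, 0.0, -1.0]]
contact_force: [-2.0, 0.6, 4.9]
finger_gap: 0.0
time_s: 3.5
tool_pos: [0.5294, -0.1194, 0.1642]
orientation: [[0.918, 0.396, 0.0], [0.396, -0.918, -0.0], [0.0, 0.0, -1.0]]
contact_force: [-1.3, 0.7, 5.4]
finger_gap: -0.0002
```

```bash
python3 -m creep '[[[0,0,0,0.1,0],[0,0,0,0.05,0],[0,0,0,0,0]]]'; python3 -m creep '[[[0,0,0,0.1,0],[0,0,0,0,0]]]'
```

```text
time_s: 3.8
tool_pos: [0.5295, -0.1194, 0.164]
orientation: [[0.918, 0.396, 0.001], [0.396, -0.918, -0.001], [0.001, 0.001, -1.0]]
contact_force: [-3.6, 1.5, 12.0]
finger_gap: 0.0001
time_s: 4.0
tool_pos: [0.5296, -0.1194, 0.1639]
orientation: [[0.918, 0.396, 0.002], [0.396, -0.918, -0.001], [0.001, 0.001, -1.0]]
contact_force: [-4.8, 1.8, 17.6]
finger_gap: -0.0001
```

```bash
python3 -m creep '[[[0,0,0,-0.5,0],[0,0,0,-1,0],[0,0,0,-2.5,-0.14],[0,0,0,-2.5,-0.146],[0,0,0,-0.5,-0.146],[0,0,0,0,-0.146],[0,0,0,0,-0.146],[0,0,0,0,-0.146],[0,0,0,0,-0.146],[0,0,0,0,-0.146]]]'; python3 -m creep '[[[8.5,1,-0.2,0,0],[8.5,3,-0.6,0,0],[8.5,4,-0.9,0,0],[8.5,4,-0.9,0,0],[8.5,4,-0.9,0,0],[8.5,4,-0.9,0,0],[8.5,4,-0.9,0,0],[8.5,2,-0.4,0,0],[8.5,0,0,0,0],[8.5,0,0,0,0]]]'
python3 - <<'E'
from h import *
print(get_obs()["joints"])
S=get_image("scene");T=get_image("top")
a=S["color"];b=T["color"][170:275,200:340,::-1]
cv2.imwrite("pics/c6.png",np.vstack([cv2.resize(i,(400,300),interpolation=cv2.INTER_CUBIC) for i in(a[165:270,230:370,::-1],b)]))
E
```

```text
time_s: 5.0
tool_pos: [0.5296, -0.1195, 0.231]
orientation: [[-0.004, 1.0, -0.0], [1.0, 0.004, -0.0], [-0.0, -0.0, -1.0]]
contact_force: [-0.4, -0.4, 0.7]
finger_gap: -0.0001
time_s: 6.0
tool_pos: [0.4727, 0.141, 0.2312]
orientation: [[0.002, 1.0, 0.0], [1.0, -0.002, -0.001], [-0.001, 0.0, -1.0]]
contact_force: [-0.2, -0.6, -0.1]
finger_gap: 0.0851
[ 1.49289685e-01  1.52532709e-01  1.67020841e+00 -7.98257574e-04
  1.31886877e+00  1.51705056e-01]
```

View pics/c6.png

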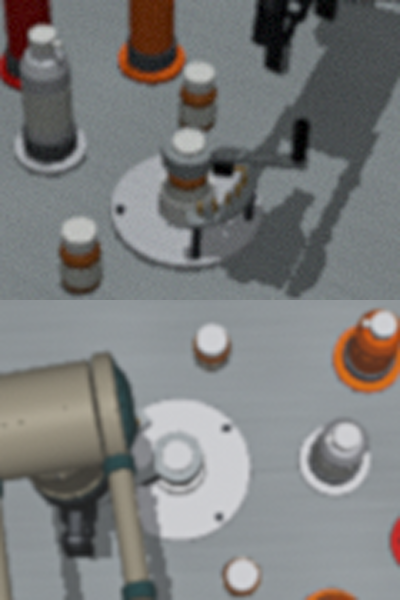

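The nozzle is back up and the handle, at (300,140) in the upper panel, is unobstructed. Next I'll descend around it.

```bash
python3 -m creep '[[[8.5,1.1,0.1,0,0],[8.5,0,0,2,0],[8.5,0,0,3,0],[8.5,0,0,3,0],[8.5,0,0,2.5,0],[8.5,0,0,1.5,0],[8.5,0,0,0.1,0],[8.5,0,0,0,0]]]'
python3 - <<'E'
from h import *
S=get_image("scene")
a=S["color"]
cv2.imwrite("pics/c7.png",cv2.resize(a[165:270,260:400,::-1],(800,600),interpolation=cv2.INTER_CUBIC))
E
```

```text
time_s: 6.9
tool_pos: [0.4745, 0.1516, 0.1103]
orientation: [[0.003, 1.0, -0.0], [1.0, -0.003, 0.0], [0.0, -0.0, -1.0]]
contact_force: [0.5, 0.4, 0.3]
finger_gap: 0.085
```

View pics/c7.png

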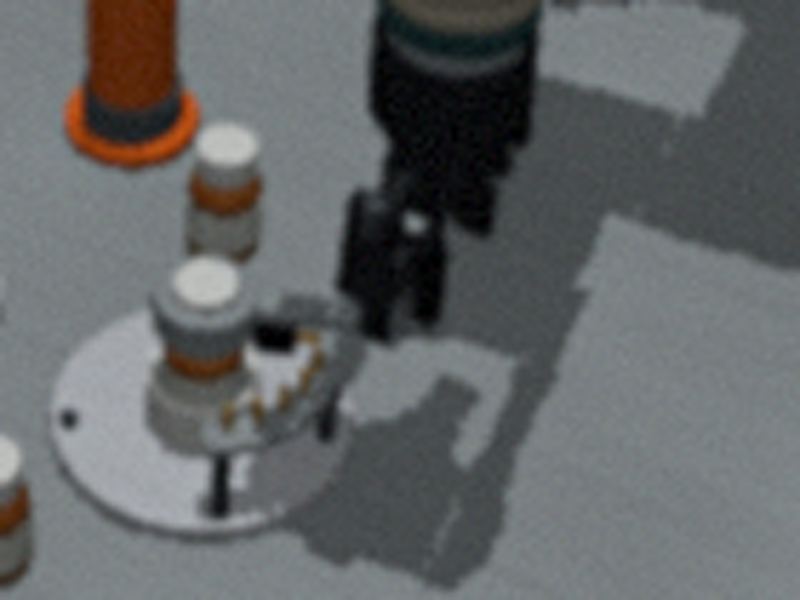

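The handle stands between the open fingers (around (425,270)), with nothing touching. Closing.

```bash
python3 -m creep '[[[1,0,0,0,0],[1,0,0,0,0],[1,0,0,0,0],[1,0,0,0,0],[1,0,0,0,0],[1,0,0,0,0],[1,0,0,0,0],[1,0,0,0,0]]]'
```

```text
time_s: 7.75
tool_pos: [0.4728, 0.1515, 0.1106]
orientation: [[0.002, 1.0, -0.002], [1.0, -0.002, -0.001], [-0.001, -0.002, -1.0]]
contact_force: [-3.6, -0.4, 4.6]
finger_gap: 0.0144
```

```bash
python3 - <<'E'
import numpy as np
a=np.linspace(2.034,1.15,18); x=.5222+.11*np.cos(a); y=.0537+.11*np.sin(a)
for i in range(1,18): print(round(a[i],3),"abs",round(x[i],4),round(y[i],4),"tool dx %.2f dy %.2f cm"%((y[i]-y[i-1])*100,(x[i]-x[i-1])*100))
E
python3 -m creep '[[[1,0.23,0.47,0,0],[1,0,0,0,0]]]'
```

```text
1.982 abs 0.4782 0.1545 tool dx 0.24 dy 0.52 cm
1.93 abs 0.4835 0.1567 tool dx 0.21 dy 0.53 cm
1.878 abs 0.4889 0.1586 tool dx 0.19 dy 0.54 cm
1.826 abs 0.4944 0.1601 tool dx 0.16 dy 0.55 cm
1.774 abs 0.5 0.1614 tool dx 0.13 dy 0.56 cm
1.722 abs 0.5056 0.1624 tool dx 0.10 dy 0.56 cm
1.67 abs 0.5113 0.1632 tool dx 0.07 dy 0.57 cm
1.618 abs 0.517 0.1636 tool dx 0.04 dy 0.57 cm
1.566 abs 0.5227 0.1637 tool dx 0.01 dy 0.57 cm
1.514 abs 0.5284 0.1635 tool dx -0.02 dy 0.57 cm
1.462 abs 0.5341 0.163 tool dx -0.05 dy 0.57 cm
1.41 abs 0.5398 0.1623 tool dx -0.08 dy 0.57 cm
1.358 abs 0.5454 0.1612 tool dx -0.11 dy 0.56 cm
1.306 abs 0.551 0.1599 tool dx -0.14 dy 0.56 cm
1.254 abs 0.5565 0.1582 tool dx -0.16 dy 0.55 cm
1.202 abs 0.5619 0.1563 tool dx -0.19 dy 0.54 cm
1.15 abs 0.5671 0.1541 tool dx -0.22 dy 0.53 cm
time_s: 7.95
tool_pos: [0.4771, 0.1536, 0.1106]
orientation: [[0.002, 1.0, -0.003], [1.0, -0.002, -0.001], [-0.001, -0.003, -1.0]]
contact_force: [-5.8, -2.5, 7.6]
finger_gap: 0.0147
```

```bash
python3 -m creep '[[[1,0.21,0.53,0,0],[1,0,0,0,0]]]';python3 -m creep '[[[1,0.19,0.54,0,0],[1,0,0,0,0]]]';python3 -m creep '[[[1,0.16,0.55,0,0],[1,0,0,0,0]]]';python3 -m creep '[[[1,0.13,0.56,0,0],[1,0,0,0,0]]]'
```

```text
time_s: 8.15
tool_pos: [0.4823, 0.1557, 0.1106]
orientation: [[0.002, 1.0, -0.004], [1.0, -0.002, -0.001], [-0.001, -0.004, -1.0]]
contact_force: [-5.2, -2.6, 6.7]
finger_gap: 0.0147
time_s: 8.35
tool_pos: [0.4877, 0.1576, 0.1106]
orientation: [[0.002, 1.0, -0.004], [1.0, -0.002, -0.001], [-0.001, -0.004, -1.0]]
contact_force: [-5.5, -1.8, 7.8]
finger_gap: 0.0151
time_s: 8.55
tool_pos: [0.4929, 0.1591, 0.1106]
orientation: [[0.002, 1.0, -0.004], [1.0, -0.002, -0.001], [-0.001, -0.004, -1.0]]
contact_force: [-5.4, -1.2, 6.1]
finger_gap: 0.0147
time_s: 8.75
tool_pos: [0.4996, 0.1606, 0.1107]
orientation: [[0.002, 1.0, -0.002], [1.0, -0.002, -0.001], [-0.001, -0.002, -1.0]]
contact_force: [-1.7, 0.1, 4.1]
finger_gap: 0.0144
```

The first click came at x≈0.4965, as predicted (0.497). Continuing.

```bash
python3 -m creep '[[[1,0.10,0.56,0,0],[1,0,0,0,0]]]'|grep -E "pos|force";python3 -m creep '[[[1,0.07,0.57,0,0],[1,0,0,0,0]]]'|grep -E "pos|force";python3 -m creep '[[[1,0.04,0.57,0,0],[1,0,0,0,0]]]'|grep -E "pos|force";python3 -m creep '[[[1,0.01,0.57,0,0],[1,0,0,0,0]]]'|grep -E "pos|force";python3 -m creep '[[[1,-0.02,0.57,0,0],[1,0,0,0,0]]]'|grep -E "pos|force";python3 -m creep '[[[1,-0.05,0.57,0,0],[1,0,0,0,0]]]'|grep -E "pos|force"
```

```text
tool_pos: [0.5046, 0.1615, 0.1106]
contact_force: [-5.7, -2.4, 8.1]
tool_pos: [0.5102, 0.1623, 0.1106]
contact_force: [-6.5, -1.3, 8.4]
tool_pos: [0.5159, 0.1627, 0.1106]
contact_force: [-5.9, -1.1, 8.4]
tool_pos: [0.5212, 0.1628, 0.1106]
contact_force: [-5.3, -1.2, 7.7]
tool_pos: [0.528, 0.1626, 0.1107]
contact_force: [-2.4, -1.0, 4.6]
tool_pos: [0.5328, 0.1622, 0.1106]
contact_force: [-6.7, 0.5, 8.0]
```

```bash
python3 -m creep '[[[1,-0.08,0.57,0,0],[1,0,0,0,0]]]'|grep -E "pos|force";python3 -m creep '[[[1,-0.11,0.56,0,0],[1,0,0,0,0]]]'|grep -E "pos|force"; python3 -m creep '[[[1,-0.14,0.56,0,0],[1,0,0,0,0]]]'
```

```text
tool_pos: [0.5384, 0.1615, 0.1106]
contact_force: [-6.6, -0.1, 7.8]
tool_pos: [0.544, 0.1605, 0.1106]
contact_force: [-6.7, 0.2, 7.8]
time_s: 10.55
tool_pos: [0.5492, 0.1592, 0.1107]
orientation: [[0.002, 1.0, -0.005], [1.0, -0.002, 0.0], [0.0, -0.005, -1.0]]
contact_force: [-7.2, 1.2, 8.2]
finger_gap: 0.0145
```

```bash
python3 -m creep '[[[1,-0.16,0.55,0,0],[1,0,0,0,0]]]'|grep -E "pos|force";python3 -m creep '[[[1,-0.19,0.54,0,0],[1,0,0,0,0]]]'|grep -E "pos|force"; python3 -m creep '[[[1,-0.2,0.45,0,0],[1,0,0,0,0],[1,0,0,0,0],[1,0,0,0,0]]]'
python3 - <<'E'
from h import *
S=get_image("scene");T=get_image("top")
cv2.imwrite("pics/c8.png",cv2.resize(S["color"][165:270,260:400,::-1],(800,600),interpolation=cv2.INTER_CUBIC))
cv2.imwrite("pics/top8.png",T["color"][:,:,::-1])
E
```

```text
tool_pos: [0.5556, 0.1574, 0.1107]
contact_force: [-3.8, -1.1, 5.5]
tool_pos: [0.5603, 0.1557, 0.1106]
contact_force: [-6.6, 0.9, 8.2]
time_s: 11.35
tool_pos: [0.5642, 0.1541, 0.1106]
orientation: [[0.002, 1.0, -0.005], [1.0, -0.002, 0.001], [0.001, -0.005, -1.0]]
contact_force: [-7.1, 1.3, 7.7]
finger_gap: 0.0143
```

View pics/c8.png

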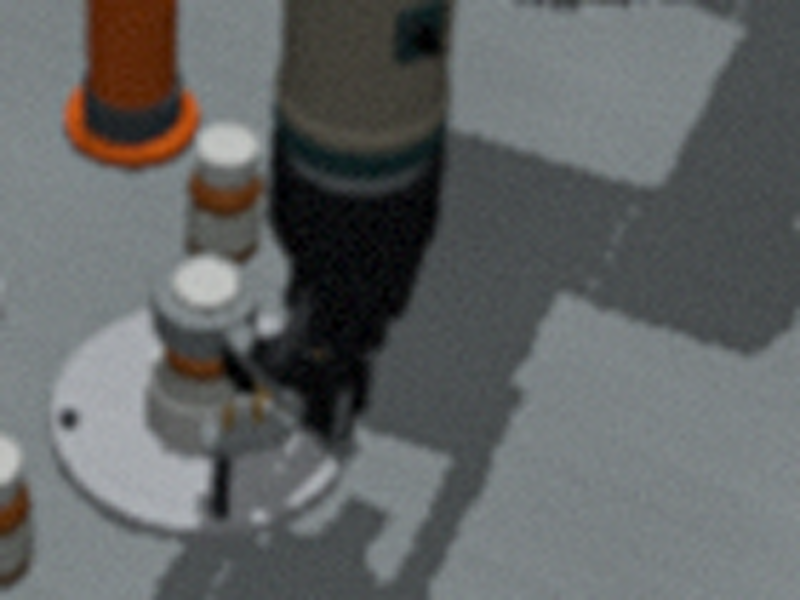

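View pics/top8.png

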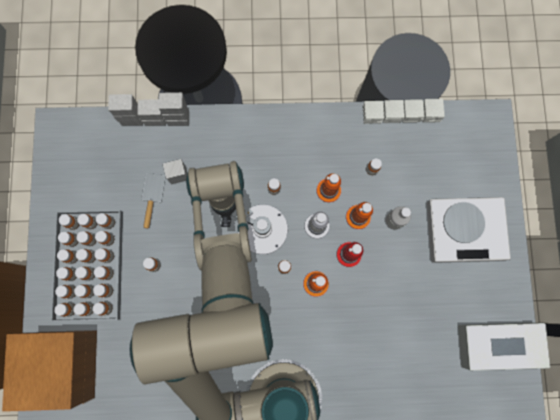

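The picture shows the lever past three pins, with the last two brass pins still ahead at (258,400) and (228,415). The bystanders look unmoved. The angle is about 0.62 rad past pin 1, so I'll nudge slightly toward the middle of the window and settle.

```bash
python3 -m creep '[[[1,-0.1,0.2,0,0],[1,0,0,0,0],[1,0,0,0,0],[1,0,0,0,0],[1,0,0,0,0]]]'
python3 - <<'E'
from h import *
import math
T=get_image("top");a=cv2.imread("pics/top0.png").astype(int)
b=T["color"][:,:,::-1]
cv2.imwrite("pics/c9.png",np.hstack([cv2.resize(i[150:300,130:430].astype(np.uint8),(400,200),interpolation=cv2.INTER_CUBIC) for i in(a,b)]))
o=get_obs();x=o["tool_pos"][0];print(1.803-math.acos((x-.5222)/.11),np.abs(o["dq"]).max(),o["time_s"])
E
```

```text
time_s: 11.95
tool_pos: [0.5662, 0.1532, 0.1106]
orientation: [[0.002, 1.0, -0.005], [1.0, -0.002, 0.001], [0.001, -0.005, -1.0]]
contact_force: [-6.9, 1.3, 7.5]
finger_gap: 0.0146
0.6439361936675019 0.0018824265838123422 12.0
```

View pics/c9.png

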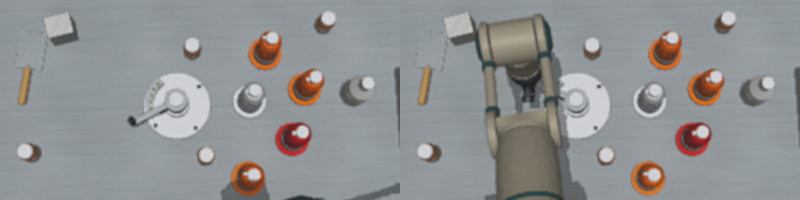

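The before and after views show every visible bystander in the same place. The carton is partly under the arm's outline, at (460,27), well below the arm. The arm is at rest at about 0.644 rad.

```bash
python3 -c "
from station import *
print(job_done())"
```

```text
the job is handed in; nothing more can be done
None
```

I finished the job and handed it in at about 12 s; handing in gives no verdict.

- **Spray:** I pressed the aluminium canister's nozzle cap down to its stop. The tool went from 170 mm to 164 mm, where the force rose from about 5 N to 17 N. The camera then showed the cap back up.
- **Lever:** I gripped the upright handle and swung it clockwise. The force dropped three times, at x ≈ 0.497, 0.526 and 0.554 m, which matches the pin positions I had measured.
- **Last checks:** The lever is at about 0.64 rad past the first pin, inside the 0.545–0.755 window. The arm is at rest and holding the handle, with the lever pushing back at about 7 N. The last two pins are still ahead, and the bystanders look unmoved; the arm partly hides the carton.
- **Disagreements:**
  - The two cameras differed by about 3 mm, and the force clicks settled which to trust.
  - The finger opening reads 14.5 mm on the 16 mm handle.
  - The tool also feels about 7.5 N upward while gripping. I put that down to the grip and did not check it further.

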